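Refit the spring-loaded spindle of the roll holder

ROBOT

A 6-joint arm with a two-finger parallel gripper is mounted at the origin on a cart in front of the work surface, level with it; the furniture and walls round the work are solid. World frame = base frame: x ahead of the robot, y to its left, z up, the work surface at z = 0. Lengths are in mm, angles in rad, forces in N, time in s.
With the tool pointing down it reaches from about 350 to 775 mm from the base axis. Payload 7.3 kg.
Tool frame: the origin (TCP) lies midway between the tips of the shut fingers; the grasp point (between the pads) lies 19 mm behind it; z points along the fingers, y is the line along which they close (so a half turn about z gives the same grasp; the last joint's range is limited). The gripper opens to 92 mm and grips with 3 to 60 N. Pads are 19 mm wide; open, the fingers measure 130 mm over their backs; the gripper's body (75 mm by 190 mm) begins 47 mm behind the grasp point.
Start: joints at [-1.351, 0.342, 1.524, -0, 1.275, -0.146], TCP at [187.814, -490.278, 202.741] pointing down, gripper open.
Joint ranges: [-2.53, 2.53], [-0.77, 2.02], [0.04, 2.7], [-1, 4.14], [0.28, 2.66], [-3.11, 3.11]. Speed limits (rad/s): [2.57, 2.57, 3.14, 3.14, 3.14, 3.14].

INTERFACE

Orientations are given as [roll, pitch, yaw] about the fixed x, y, z axes, in that order (R = Rz(yaw) Ry(pitch) Rx(roll)).
In Python, from plant import bot gives the robot as it stands. The module is installed in compiled form; this text tells all that it offers.
- The arm moves only by the shell command python3 -m crank 'ROWS' [OPENING]. ROWS is JSON, a list of rows, each a list of 6 numbers: the shift along the tool's x, y, z in m, then the turn, a rotation vector about the tool's x, y, z in rad. In form: [[dx, dy, dz, wx, wy, wz], ...]. A call has 1 to 5 rows; each row shifts and turns the commanded pose from where the row before left it, along the tool's axes as they then stand; what a row does not reach is not made up. A row lasts 1/8 s, in which the tool goes at most 62.5 mm and 10.7 degrees, less where a joint would pass 70% of its speed; a pose out of reach is approached as far as the arm can. A call is refused whole if a number of a shift passes 0.0625 or a number of a turn 0.188, either way. A call with a gripper value outside its range is refused whole. OPENING is the opening in per cent of the stroke, from 0 (shut) to 100 (fully open), set as the call begins (- or left out, the last holds). The fingers move at their own pace and stop on an object; the grip force is fixed at half the most. Time passes only in rows, so rows that do not move let the fingers close. It gives the time, the measured TCP pose, the force, the opening and the grip force at its end, in the units of the state.
- bot.get_obs(): the state, without advancing time (a new reading comes with each control period).
- bot.capture(name): name is "side" or "top"; returns a dict with "color" (480x640x3 uint8, blue, green, red), "fov_y" (degrees; the focal length in pixels is half the picture's height over the tangent of half this angle, whatever the lens; pixels are square), "cx", "cy" (the principal point, pixels), "k1" (the pictures are not rectified: a ray, as slopes to the right and down, at radius r is drawn at 1 + k1 r^2 times it, then the intrinsics apply), "extrinsics" (4x4, takes a point from world to camera coordinates). Camera axes: x right, y up, looking along -z (the intrinsics and any distortion apply to the point x, -y, -z); pixel columns grow to the right and rows downward; lengths in mm; the calibration is good to about 2 mm. A picture is of the moment at which its call begins. There is no depth.
- bot.close_job(): hands the job in; it is judged then, once.
The state is a dict: "time": time; "joint_positions": joint angles; "dq": joint speeds; "tau": joint torques, N m; "tool_pos": TCP position; "tcp_rot": TCP orientation; "contact_force": force on the tool from outside, world axes, zero at the start; "moment": the same for the moment, N m; "grip_width": finger opening in mm; "finger_force": force on a finger pad.
Only numpy, scipy, OpenCV 4.12 (cv2) and the standard library are available. Lean on these libraries where they do the work, as an engineer would, in place of code of your own. Each camera call takes 0.05 s, during which the arm holds its last target. There are 200 camera calls.

TASK

Fit the blue spring-loaded spindle back into the white roll holder: put its sprung steel end into the cup of one cheek, push gently against the spring until the other end clears the opposite cheek, swing that end down level with its cup and let the spring seat it, so that the spindle hangs level between both cups, either way round, and let go. Push the spindle into the holder gently, never with more than about 25 N, and leave the bottle, mug, tape roll and clothes peg where they stand.

Things in the scene. Friction and masses are not known exactly. Their poses are not given: they have to be found in the camera images.
- spindle: Blue plastic spindle, 125 g (may vary), lying on the worktop. Barrel: square bar 30 x 30 mm, 110 mm long along its own y; origin at the barrel's centre, 15 mm above the worktop at the start. Grasp it across the barrel. Whole free length 158 mm: barrel, fixed blue pin at the -y end, sprung steel plunger at the +y end, both round and 10 mm thick with rounded tips.
- fixed_tip (a point): Centre of the outer face of the spindle's fixed blue pin, which stands out 20 mm from the barrel: 75 mm from the barrel's centre towards the spindle's -y.
- barrel_end (a point): Centre of the barrel's end face on the plunger side, 55 mm from its centre towards +y; does not move with the plunger. The plunger stands out 28 mm from here when free, 83 mm from the barrel's centre, and can be pushed in by 15 mm, where it stops hard. Its spring yields from 2.8 N and adds 0.7 N per mm (13.3 N fully in); it is damped, so push slowly (60 N per m/s).
- holder: Roll holder. Dark steel foot 70 x 242 x 10 mm, fixed to the worktop; origin under its centre, y along its length, z up. On it is clamped a white U-shaped yoke (does not move when pushed): a crossbar, top 20 mm above the worktop, and two upright cheeks, 14 mm thick, 40 mm wide in x, tops 77 mm above the worktop, 139 mm clear between their inner faces.
- cup_line (a point): Point on the cups' common axis, 65 mm above the foot's origin, fixed to the foot. Each cheek's inner face has a blind round cup 16 mm wide, 8 mm deep, 2 mm chamfer, axis along the foot's y. The yoke's middle is NOT here: it is clamped at an unmeasured place up to 20 mm to either side along y; feel or look for it. Seated, the plunger is in by 3 mm; to pass a cheek it must be in by 11 mm or more.
- syrup_bottle: Bystander: clear syrup bottle, 68 mm wide, 221 mm tall, standing; origin under its centre.
- mug: Bystander: white mug with grey dots, 82 mm wide, 91 mm tall; origin under its centre.
- tape_roll: Bystander: roll of black tape lying flat, 58 mm wide, 19 mm high; origin under its centre.
- peg: Bystander: yellow clothes peg, 72 mm long, 15 mm wide, 12 mm high; origin under its centre.

How it is judged (in metres and radians):
On the way, in this order (a step that is already met when the one before it is completed fails the run):
1. the spindle is lifted off the worktop (height (world z) of spindle above 0.045 m), for 0.1 s.
2. the spindle is pressed into the holder against its spring (more than 8 N) (contact force between spindle and holder above 8 N and height (world z) of spindle above 0.045 m), for 0.1 s.
At the end, for the whole second after the job is handed in: Untouched and at rest in the holder, either way round: pin tip and plunger end of the barrel 59-69 mm high and within 5 mm of the cups' axis, centre within 35 mm of the foot's middle, axis within 0.06 rad of the foot's, pressing on the holder with over 2 N (z of fixed_tip in the frame of holder between 0.059 and 0.069 m and z of barrel_end in the frame of holder between 0.059 and 0.069 m and x of fixed_tip in the frame of holder between -0.005 and 0.005 m and x of barrel_end in the frame of holder between -0.005 and 0.005 m and y of spindle in the frame of holder between -0.03 and 0.03 m and angle between the y axis of spindle and the y axis of holder, either way round below 0.06 rad and contact force between spindle and holder above 2 N and linear speed of spindle below 0.02 m/s and contact force between spindle and the fingers below 0.1 N).
It fails at once if the spindle is forced against the holder with more than 25 N (contact force between spindle and holder above 25 N).
It fails at once if the fingers or arm press on the holder with more than 25 N (contact force between the arm and holder above 25 N).
It fails at once if the bottle, mug, tape roll or peg is displaced by more than 30 mm (distance of any of syrup_bottle, mug, tape_roll, peg from where it was at the start of the episode above 0.03 m).
It also fails if it takes over 45 s, if anything falls off the work surface, if the arm or the gripper's body presses on something with over 40 N, if the wrist force passes 120 N, or if a joint passes its speed limit or range.

## Working session

There is one attempt and no reset: what is moved stays moved. The work goes in short steps, Python scripts to look and compute and a shell command to move; the robot and the scene stay as the last step left them, time stands still between calls to the robot, and variables do not carry over. Pictures are saved under pics/ and viewed, at most 10 in all, crops included, and the job is handed in when it is done.

```bash
mkdir -p pics; cat > h.py <<'E'
import numpy as np, cv2
from plant import bot
def cam(c):
    f=240/np.tan(np.radians(c["fov_y"])/2)
    K=np.array([[f,0,c["cx"]],[0,f,c["cy"]],[0,0,1.]]); E=np.array(c["extrinsics"]); return K,np.array([c["k1"],0,0,0.]),E
def ray(c,uv):
    K,d,E=cam(c)
    p=cv2.undistortPoints(np.array(uv,float).reshape(-1,1,2),K,d).reshape(-1,2)
    dirs=np.c_[p[:,0],-p[:,1],-np.ones(len(p))]@E[:3,:3]
    return -E[:3,:3].T@E[:3,3],dirs
def onz(c,uv,z):
    o,d=ray(c,uv); return o+d*((z-o[2])/d[:,2])[:,None]
def proj(c,P):
    K,d,E=cam(c); q=np.atleast_2d(P)@E[:3,:3].T+E[:3,3]; q=q*[1,-1,-1]
    return cv2.projectPoints(q.reshape(-1,1,3),np.zeros(3),np.zeros(3),K,d)[0].reshape(-1,2)
E
python3 - <<'E'
from h import *
import pickle
for n in("top","side"):
    c=bot.capture(n); cv2.imwrite(f"pics/{n}0.png",c["color"]); pickle.dump(c,open(n+"0.pkl","wb"))
    K,d,E=cam(c); print(n,K[0,0],d[0],(-E[:3,:3].T@E[:3,3]).round(),E[:3,:3].round(2).tolist())
o=bot.get_obs();print({k:np.round(v,3).tolist() for k,v in o.items()})
E
```

```text
top 599.5841888924136 -0.12597221014809534 [ 192.   -3. 1395.] [[-0.1, -0.99, -0.0], [0.97, -0.1, 0.21], [-0.21, 0.02, 0.98]]
side 449.69571342803476 -0.053572657822870184 [-262. -271.  617.] [[0.3, -0.95, -0.01], [0.55, 0.16, 0.82], [-0.78, -0.26, 0.57]]
{'time': 0.1, 'joint_positions': [-1.351, 0.343, 1.525, -0.0, 1.275, -0.146], 'dq': [-0.0, -0.001, -0.002, -0.002, -0.0, 0.001], 'tau': [0.002, -43.2, -24.469, 0.072, 0.053, -0.0], 'tool_pos': [187.719, -489.873, 202.12], 'tcp_rot': [-3.14, -0.0, 0.366], 'contact_force': [-0.39, -0.926, -0.328], 'moment': [-0.033, 0.001, -0.013], 'finger_force': 0.0, 'grip_width': 91.9}
```

View pics/top0.png

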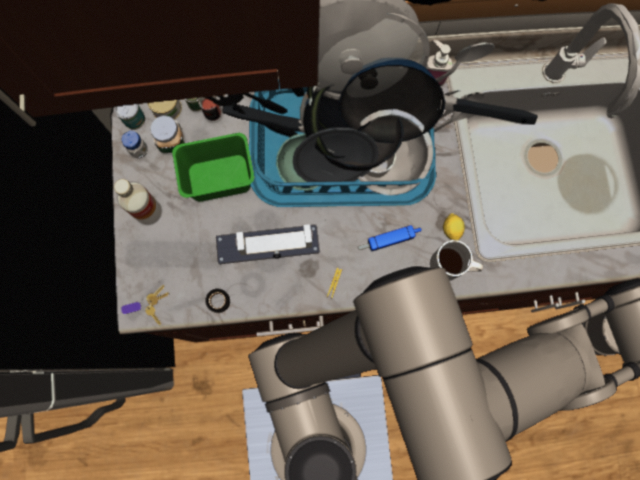

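View pics/side0.png

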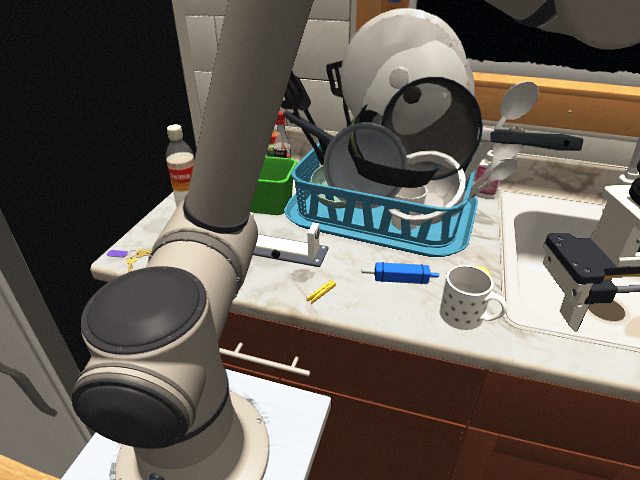

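The top view shows the spindle at (391,238), with the plunger tip at about (360,247) and the blue pin at about (420,231). The holder foot runs from (217,247) to (319,241), with cheeks at about (240,241) and (308,235). The mug is at (455,258) and the peg at (335,281). The side view agrees.

```bash
python3 - <<'E'
from h import *
import pickle
c=pickle.load(open("top0.pkl","rb")); im=c["color"]; hsv=cv2.cvtColor(im,cv2.COLOR_BGR2HSV)
def box(m,roi):
    x0,y0,x1,y1=roi; mm=np.zeros_like(m); mm[y0:y1,x0:x1]=m[y0:y1,x0:x1]
    cs=max(cv2.findContours(mm,0,1)[0],key=cv2.contourArea); return cs
m=cv2.inRange(hsv,(105,120,60),(125,255,255))
s=box(m,(340,210,440,270)); 
b=cv2.morphologyEx(m,cv2.MORPH_OPEN,np.ones((9,9),np.uint8)); s2=box(b,(340,210,440,270))
P=onz(c,s.reshape(-1,2),22)
def desc(P):
    r=cv2.minAreaRect(P[:,:2].astype(np.float32)); bx=cv2.boxPoints(r); return np.round(r[0],1),np.round(r[1],1),round(r[2],1),bx.round().tolist()
print("spindle all",desc(P)); print("barrel",desc(onz(c,s2.reshape(-1,2),25)))
hull=cv2.inRange(hsv,(0,0,0),(180,255,95))
f=box(cv2.morphologyEx(hull,cv2.MORPH_CLOSE,np.ones((3,3))),(205,215,330,272)); print("foot",desc(onz(c,f.reshape(-1,2),10)))
w=box(cv2.inRange(hsv,(0,0,190),(180,40,255)),(215,215,325,262)); print("white px",cv2.boundingRect(w),cv2.contourArea(w))
big=cv2.resize(im[205:300,200:440],None,fx=3.3,fy=3.3,interpolation=cv2.INTER_CUBIC); cv2.imwrite("pics/topcrop.png",big)
cs=pickle.load(open("side0.pkl","rb")); print("mug~",onz(c,[(452,258)],91),"peg",onz(c,[(335,281)],6),"tape",onz(c,[(217,300)],10))
E
```

```text
spindle all (array([ 462.9, -231.6]), array([ 30.4, 127.4]), 11.3, [[436.0, -172.0], [461.0, -297.0], [490.0, -291.0], [465.0, -166.0]])
barrel (array([ 460.7, -222.9]), array([ 30.3, 110.5]), 11.3, [[435.0, -172.0], [457.0, -280.0], [486.0, -274.0], [465.0, -166.0]])
foot (array([476.7,  69.3]), array([ 70. , 240.4]), 0.5, [[441.0, 189.0], [443.0, -51.0], [513.0, -51.0], [511.0, 190.0]])
white px (246, 224, 65, 29) 927.5
mug~ [[ 387.49082204 -341.02270797   91.        ]] peg [[374.79183116 -81.19129161   6.        ]] tape [[357.74884145 196.14297229  10.        ]]
```

View pics/topcrop.png

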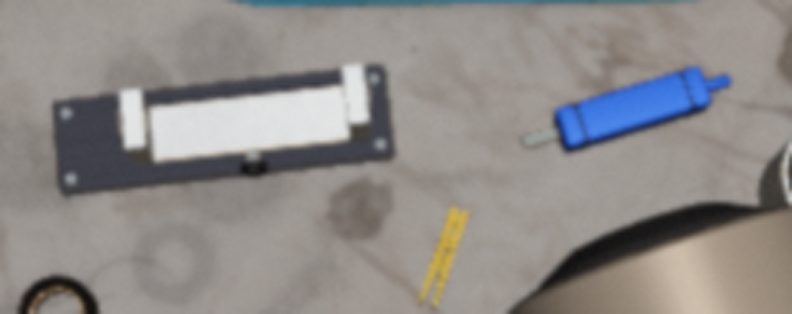

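The crop shows the left cheek top at crop px (132,118) and the right one at (355,94). The plunger faces the left (+y) side and the barrel is clear. The foot measures 240x70 and the barrel 110x30, matching the given sizes.

```bash
cat >> h.py <<'E'
from scipy.spatial.transform import Rotation as R
def plan(p,rpy,n,frm=None):
    """rows from the present (or given) pose to p (mm), rpy; prints tool-axis rows"""
    o=bot.get_obs(); p0,e0=frm or (o["tool_pos"],o["tcp_rot"]); p0=np.array(p0,float); R0=R.from_euler('xyz',e0); 
    w=(R0.inv()*R.from_euler('xyz',rpy)).as_rotvec()/n; step=(np.array(p)-p0)/1000/n
    print("from",p0.round(1),np.round(e0,3)); rows=[]
    for i in range(n):
        Ri=R0*R.from_rotvec(w*i); rows.append([round(float(v),4)+0. for v in list(Ri.inv().apply(step))+list(w)])
    for i in range(0,n,5): print(str(rows[i:i+5]).replace(' ',''))
E
python3 - <<'E'
from h import *
import pickle
c=pickle.load(open("top0.pkl","rb"));s=pickle.load(open("side0.pkl","rb"))
a=onz(c,[(200+132/3.3,205+118/3.3),(200+355/3.3,205+94/3.3)],77);print("cheeks",a.round(1),np.linalg.norm(a[0]-a[1]),a.mean(0))
print("rack base side",onz(s,[(377,249)],0).round(),"rim top",onz(c,[(345,205)],0).round(),onz(c,[(345,190),(400,200)],100).round())
plan((461,-223,110),(np.pi,0,1.768),10)
E
```

```text
cheeks [[477.7 125.1  77. ]
 [478.8 -27.7  77. ]] 152.84839033596398 [478.24547238  48.67717008  77.        ]
rack base side [[ 543. -153.    0.]] rim top [[ 556. -126.    0.]] [[ 565. -121.  100.]
 [ 529. -241.  100.]]
from [ 187.7 -489.9  202.1] [-3.14  -0.     0.366]
[[0.0351,-0.0151,0.0092,-0.0001,-0.0001,-0.1402],[0.0368,-0.0101,0.0092,-0.0001,-0.0001,-0.1402],[0.0379,-0.0048,0.0092,-0.0001,-0.0001,-0.1402],[0.0382,0.0005,0.0092,-0.0001,-0.0001,-0.1402],[0.0377,0.0058,0.0092,-0.0001,-0.0001,-0.1402]]
[[0.0366,0.0111,0.0092,-0.0001,-0.0001,-0.1402],[0.0347,0.0161,0.0092,-0.0001,-0.0001,-0.1402],[0.0321,0.0207,0.0092,-0.0001,-0.0001,-0.1402],[0.0289,0.025,0.0092,-0.0001,-0.0001,-0.1402],[0.0251,0.0288,0.0092,-0.0001,-0.0001,-0.1402]]
```

```bash
python3 -m crank '[[0.0351,-0.0151,0.0092,0,0,-0.14],[0.0368,-0.0101,0.0092,0,0,-0.14],[0.0379,-0.0048,0.0092,0,0,-0.14],[0.0382,0.0005,0.0092,0,0,-0.14],[0.0377,0.0058,0.0092,0,0,-0.14]]' 65; python3 -m crank '[[0.0366,0.0111,0.0092,0,0,-0.14],[0.0347,0.0161,0.0092,0,0,-0.14],[0.0321,0.0207,0.0092,0,0,-0.14],[0.0289,0.025,0.0092,0,0,-0.14],[0.0251,0.0288,0.0092,0,0,-0.14]]'; python3 - <<'E'
from h import *
c=bot.capture("top");s=bot.capture("side"); 
cv2.imwrite("pics/s1.png",np.hstack([cv2.resize(c["color"][120:320,220:520],(400,267)),cv2.resize(s["color"][100:350,250:550],(400,333))[:267]]))
cv2.imwrite("pics/s1.png",np.hstack([cv2.resize(c["color"][110:330,240:510],(400,326)),cv2.resize(s["color"][80:300,280:550],(400,326))]))
plan((461,-223,6),(np.pi,0,1.768),5)
o,d=ray(s,[(400,190),(350,190)]); print((o+d*((550-o[0])/d[:,0])[:,None]).round())
E
```

```text
time: 0.72
tool_pos: [325.2, -355.9, 156.2]
tcp_rot: [-3.141, -0.0, 1.07]
contact_force: [0.1, 0.2, -0.5]
grip_width: 59.7
finger_force: 0.0
time: 1.35
tool_pos: [462.1, -222.6, 110.1]
tcp_rot: [-3.141, -0.0, 1.77]
contact_force: [0.3, 0.1, -0.2]
grip_width: 60.2
finger_force: 0.0
from [ 462.6 -221.   109.4] [-3.141e+00 -2.000e-03  1.772e+00]
[[-0.0004,-0.0004,0.0207,-0.0002,-0.0004,0.0007],[-0.0004,-0.0004,0.0207,-0.0002,-0.0004,0.0007],[-0.0004,-0.0004,0.0207,-0.0002,-0.0004,0.0007],[-0.0004,-0.0004,0.0207,-0.0002,-0.0004,0.0007],[-0.0003,-0.0004,0.0207,-0.0002,-0.0004,0.0007]]
[[ 550. -189.  155.]
 [ 550.  -85.  138.]]
```

View pics/s1.png

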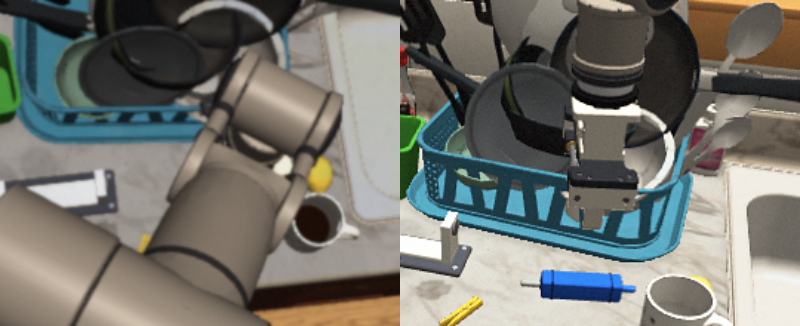

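The gripper is directly above the spindle, and the dish rack's front wall is just behind it. I'll bias the descent 6 mm towards the robot.

```bash
python3 -m crank '[[-0.0004,-0.0018,0.0207,0,0,0],[-0.0004,-0.0018,0.0207,0,0,0],[-0.0004,-0.0018,0.0207,0,0,0],[-0.0004,-0.0018,0.0207,0,0,0]]'; python3 -m crank '[[-0.0004,-0.0012,0.0107,0,0,0],[-0.0004,0,0.01,0,0,0]]'; python3 -m crank '[[0,0,0,0,0,0],[0,0,0,0,0,0],[0,0,0,0,0,0],[0,0,0,0,0,0]]' 0
```

```text
time: 1.95
tool_pos: [454.1, -227.2, 27.3]
tcp_rot: [-3.141, 0.0, 1.764]
contact_force: [0.3, 0.2, 0.7]
grip_width: 59.6
finger_force: 0.0
time: 2.2
tool_pos: [453.5, -228.1, 7.0]
tcp_rot: [3.142, 0.0, 1.765]
contact_force: [0.5, 0.2, -0.3]
grip_width: 59.5
finger_force: 0.0
time: 2.7
tool_pos: [453.9, -227.8, 7.6]
tcp_rot: [3.141, 0.001, 1.766]
contact_force: [-0.5, -0.0, -0.3]
grip_width: 24.7
finger_force: 0.0
```

```bash
python3 -m crank '[[0,0,0,0,0,0]]'; python3 - <<'E'
from h import *
s=bot.capture("side");c=bot.capture("top"); cv2.imwrite("pics/s2.png",np.hstack([cv2.resize(s["color"][170:320,310:510],(400,300)),cv2.resize(c["color"][170:320,310:510],(400,300))]))
E
```

```text
time: 2.82
tool_pos: [453.8, -227.7, 7.4]
tcp_rot: [3.141, 0.0, 1.766]
contact_force: [-1.6, -0.5, 0.4]
grip_width: 14.6
finger_force: 0.0
```

View pics/s2.png

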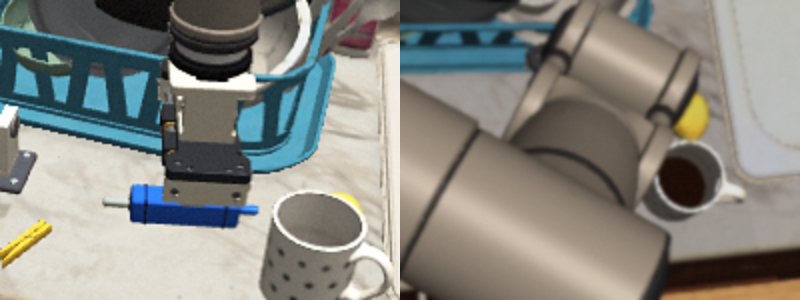

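The fingers shut behind the spindle, on its +x side, so the spindle is nearer the robot than I measured. It hasn't moved. I'll check the two views against each other.

```bash
python3 - <<'E'
from h import *
import pickle
s=pickle.load(open("side0.pkl","rb"));c=pickle.load(open("top0.pkl","rb"))
def blob(c,z,k):
    hsv=cv2.cvtColor(c["color"],cv2.COLOR_BGR2HSV); m=cv2.morphologyEx(cv2.inRange(hsv,(105,120,60),(125,255,255)),cv2.MORPH_OPEN,np.ones((k,k),np.uint8))
    x0,y0,x1,y1=(340,210,445,290);mm=0*m;mm[y0:y1,x0:x1]=m[y0:y1,x0:x1]
    a=max(cv2.findContours(mm,0,1)[0],key=cv2.contourArea).reshape(-1,2); return a.mean(0),onz(c,[a.mean(0)],z).round(1)
print("side",blob(s,18,9),"top",blob(c,25,9))
for k in (c,s): print(proj(k,[(461,-223,20),(0,0,0),(454,-228,8)]).round(), k["cx"],k["cy"])
print("foot corner side px (327,264)->",onz(s,[(324,264)],10).round(), "peg side", onz(s,[(322,291)],6).round())
print("now", np.round(bot.get_obs()["joint_positions"],3))
E
```

```text
side (array([401.8       , 271.85925926]), array([[ 458.4, -220.2,   18. ]])) top (array([391.49038462, 237.35576923]), array([[ 460.8, -223.1,   25. ]]))
[[391. 238.]
 [317. 449.]
 [393. 241.]] 308.167933534384 236.7050487899403
[[403. 271.]
 [195. 453.]
 [405. 278.]] 314.53666686743736 230.59845075999175
foot corner side px (327,264)-> [[447. -58.  10.]] peg side [[369. -77.   6.]]
now [-0.616  0.558  1.804 -0.     0.779 -0.811]
```

```bash
python3 - <<'E'
from h import *
s=bot.capture("side"); im=s["color"].copy()
P=[(454,-228,8),(454,-228,74),(454-35,-235,8),(454+35,-221,8)]
print(proj(s,P).round(1))
cv2.imwrite("pics/s3.png",cv2.resize(im[190:310,340:500],(800,600),interpolation=cv2.INTER_CUBIC))
print(bot.get_obs()["grip_width"],bot.get_obs()["finger_force"])
E
```

```text
[[404.8 277.6]
 [408.2 252.1]
 [405.7 289.4]
 [403.9 266.5]]
2.877289306646717 0.0
```

View pics/s3.png

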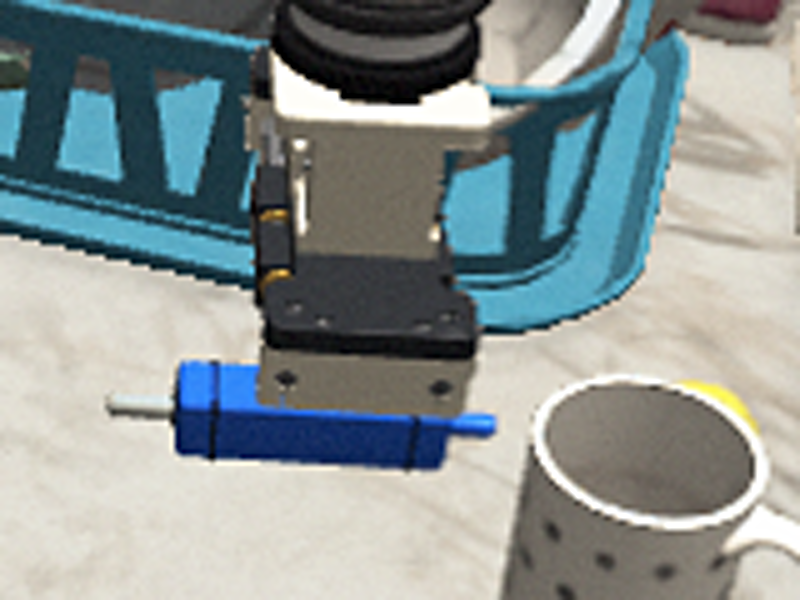

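```bash
python3 - <<'E'
from h import *
import pickle
s=pickle.load(open("side0.pkl","rb"))
for z in (74,100,120): a=onz(s,[(391.6,270.6),(432.6,273)],z); print(z,a.round(),np.linalg.norm(a[0]-a[1]).round(1))
print("plunger tip, pin tip",onz(s,[(340+108/5,190+403/5),(340+495/5,190+425/5)],15).round())
print(np.round(bot.get_obs()["tool_pos"],1))
E
```

```text
74 [[ 389. -206.   74.]
 [ 404. -280.   74.]] 75.3
100 [[ 358. -209.  100.]
 [ 372. -280.  100.]] 71.7
120 [[ 334. -212.  120.]
 [ 347. -279.  120.]] 68.9
plunger tip, pin tip [[ 442. -140.   15.]
 [ 474. -294.   15.]]
[ 453.7 -227.7    7.3]
```

```bash
python3 - <<'E'
from h import *
import pickle
s=pickle.load(open("side0.pkl","rb"))
t=np.array([188,-490,203.]);y=np.array([.358,-.934,0])
print(proj(s,[t,t+46*y,t-46*y,t-65*y,t-65*y+[0,0,60],t-95*y+[0,0,66]]).round())
im=s["color"]; cv2.imwrite("pics/s4.png",cv2.resize(im[170:345,490:640],(600,600*175//150)[:2] if 0 else (514,600),interpolation=cv2.INTER_CUBIC))
E
```

```text
[[604. 334.]
 [638. 332.]
 [568. 337.]
 [553. 338.]
 [569. 302.]
 [545. 299.]]
```

View pics/s4.png

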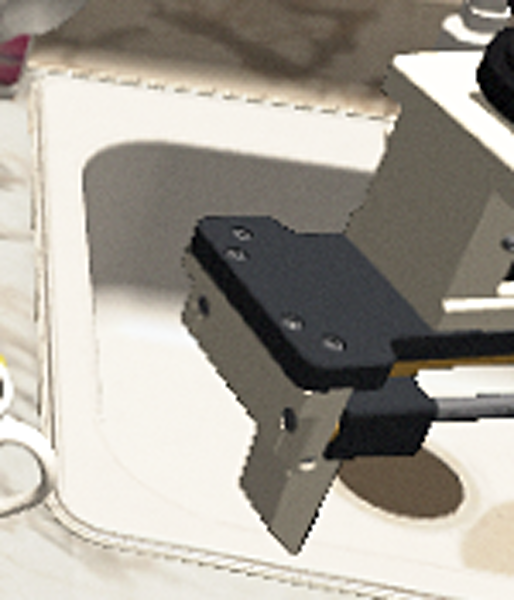

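```bash
python3 -m crank '[[0,0,-0.02,0,0,0],[0,0,-0.03,0,0,0],[0,0,-0.03,0,0,0],[0,0,0,0,0,0]]'; python3 - <<'E'
from h import *
s=bot.capture("side"); t=np.array(bot.get_obs()["tool_pos"]); im=s["color"]
p=proj(s,[t,t+[0,0,66]]);print(p.round(1))
hsv=cv2.cvtColor(im,cv2.COLOR_BGR2HSV);m=cv2.inRange(hsv,(105,120,60),(125,255,255));m[:210]=0;m[300:]=0
print("blue",cv2.boundingRect(cv2.findNonZero(m)))
cv2.imwrite("pics/s5.png",cv2.resize(im[180:300,340:500],(800,600),interpolation=cv2.INTER_CUBIC))
E
```

```text
time: 3.48
tool_pos: [455.0, -228.5, 89.3]
tcp_rot: [3.138, 0.004, 1.766]
contact_force: [0.0, -0.0, -0.6]
grip_width: 0.8
finger_force: 0.0
[[408.9 246.5]
 [412.7 218.1]]
blue (375, 262, 64, 22)
```

View pics/s5.png

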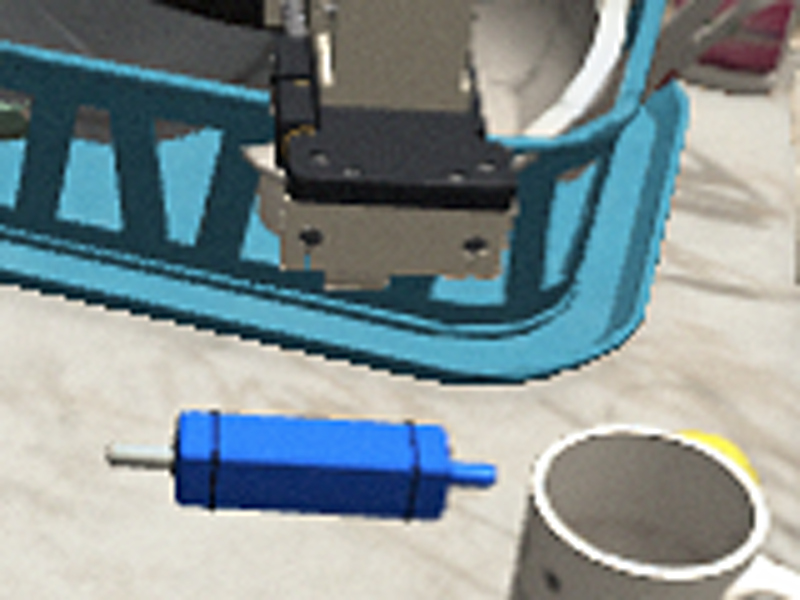

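The shut fingertips appear at about (411,238), while the reported TCP projects to (409,246). The real tips are therefore about 25 mm higher than reported, and the fingers closed just above the barrel. I'll open, go lower in guarded steps and watch the force.

```bash
python3 -m crank '[[0.006,0,0,0,0,0],[0,0,0.02,0,0,0],[0,0,0.02,0,0,0],[0,0,0.02,0,0,0],[0,0,0.02,0,0,0]]' 65;  python3 -m crank '[[0,0,0.006,0,0,0],[0,0,0.006,0,0,0]]'; python3 -m crank '[[0,0,0.003,0,0,0]]';python3 -m crank '[[0,0,0.003,0,0,0]]'
```

```text
time: 4.15
tool_pos: [451.7, -220.9, 5.5]
tcp_rot: [-3.14, -0.002, 1.766]
contact_force: [-2.4, 1.1, 44.9]
grip_width: 45.8
finger_force: 26.6
time: 4.4
tool_pos: [457.7, -222.1, -2.0]
tcp_rot: [3.132, 0.006, 1.765]
contact_force: [3.0, -0.6, 2.1]
grip_width: 59.3
finger_force: 1.3
time: 4.53
tool_pos: [452.7, -221.1, -8.1]
tcp_rot: [3.141, 0.0, 1.767]
contact_force: [0.9, -0.3, 0.2]
grip_width: 59.5
finger_force: 0.4
time: 4.65
tool_pos: [451.6, -221.1, -11.9]
tcp_rot: [-3.14, -0.002, 1.766]
contact_force: [0.3, 0.0, -0.5]
grip_width: 59.7
finger_force: 0.2
```

```bash
python3 -m crank '[[0,0,0.003,0,0,0]]';python3 -m crank '[[0,0,0.003,0,0,0]]';python3 -m crank '[[0,0,0.002,0,0,0],[0,0,0,0,0,0]]'; python3 - <<'E'
from h import *
s=bot.capture("side"); im=s["color"]
hsv=cv2.cvtColor(im,cv2.COLOR_BGR2HSV);m=cv2.inRange(hsv,(105,120,60),(125,255,255));m[:210]=0;m[300:]=0
print("blue",cv2.boundingRect(cv2.findNonZero(m)))
E
```

```text
time: 4.78
tool_pos: [451.7, -221.4, -14.8]
tcp_rot: [-3.14, -0.001, 1.766]
contact_force: [-0.3, 0.2, 0.4]
grip_width: 59.8
finger_force: 0.0
time: 4.9
tool_pos: [451.9, -221.6, -17.4]
tcp_rot: [-3.141, -0.001, 1.765]
contact_force: [1.0, 0.2, 0.4]
grip_width: 59.7
finger_force: 0.0
time: 5.15
tool_pos: [452.3, -221.8, -19.0]
tcp_rot: [-3.141, -0.0, 1.766]
contact_force: [0.3, -0.1, -0.6]
grip_width: 59.3
finger_force: 0.0
blue (375, 261, 64, 19)
```

```bash
python3 -m crank '[[0,0,0,0,0,0],[0,0,0,0,0,0],[0,0,0,0,0,0],[0,0,0,0,0,0],[0,0,0,0,0,0]]' 0
```

```text
time: 5.82
tool_pos: [452.8, -221.9, -18.6]
tcp_rot: [3.141, 0.0, 1.766]
contact_force: [2.4, 1.1, 1.4]
grip_width: 29.8
finger_force: 30.0
```

```bash
python3 -m crank '[[0,0,-0.02,0,0,0],[0,0,-0.05,0,0,0],[0,0,-0.06,0,0,0],[0,0,0,0,0,0]]'; python3 - <<'E'
from h import *
plan((477,50,125),(np.pi,0,1.58),8)
E
```

```text
time: 6.32
tool_pos: [454.6, -223.3, 115.2]
tcp_rot: [3.136, 0.006, 1.766]
contact_force: [-0.8, -1.0, -1.4]
grip_width: 30.1
finger_force: 30.0
from [ 454.6 -223.3  115.2] [3.136 0.006 1.766]
[[0.033,0.0094,-0.0014,0.0008,0.0007,0.0232],[0.0332,0.0086,-0.0014,0.0008,0.0007,0.0232],[0.0334,0.0078,-0.0013,0.0008,0.0007,0.0232],[0.0335,0.0071,-0.0013,0.0008,0.0007,0.0232],[0.0337,0.0063,-0.0013,0.0008,0.0007,0.0232]]
[[0.0338,0.0055,-0.0013,0.0008,0.0007,0.0232],[0.034,0.0047,-0.0013,0.0008,0.0007,0.0232],[0.0341,0.0039,-0.0012,0.0008,0.0007,0.0232]]
```

```bash
python3 -m crank '[[0.033,0.0094,-0.0014,0,0,0.0232],[0.0332,0.0086,-0.0014,0,0,0.0232],[0.0334,0.0078,-0.0014,0,0,0.0232],[0.0335,0.0071,-0.0014,0,0,0.0232],[0.0337,0.0063,-0.0014,0,0,0.0232]]';python3 -m crank '[[0.0338,0.0055,-0.0014,0,0,0.0232],[0.034,0.0047,-0.0014,0,0,0.0232],[0.0341,0.0039,-0.0014,0,0,0.0232],[0,0,0,0,0,0]]';python3 - <<'E'
from h import *
import pickle
im=[]
for n in("top","side"):
    c=bot.capture(n); pickle.dump(c,open(n+"1.pkl","wb"))
    hsv=cv2.cvtColor(c["color"],cv2.COLOR_BGR2HSV);m=cv2.inRange(hsv,(108,150,60),(122,255,255));
    k,l,st,ce=cv2.connectedComponentsWithStats(m); print(n,[(st[i].tolist()) for i in range(1,k) if st[i][4]>60])
    im.append(c["color"])
print(proj(c,[(477,50,150)]))
a,b=im; cv2.imwrite("pics/s6.png",np.hstack([cv2.resize(a[170:320,180:380],(400,300)),cv2.resize(b[110:310,190:390],(400,400))[:300]]))
cv2.imwrite("pics/s6.png",np.hstack([cv2.resize(a[170:320,180:380],(400,300),interpolation=2),cv2.resize(b[140:290,190:390],(400,300),interpolation=2)]))
E
```

```text
time: 6.95
tool_pos: [465.4, -49.6, 116.7]
tcp_rot: [-3.138, -0.001, 1.649]
contact_force: [1.0, 0.7, -0.4]
grip_width: 29.8
finger_force: 30.0
time: 7.45
tool_pos: [473.8, 53.4, 120.9]
tcp_rot: [-3.139, -0.0, 1.583]
contact_force: [0.9, -0.5, -1.2]
grip_width: 29.9
finger_force: 30.0
top []
side [[202, 153, 15, 8, 65], [278, 186, 34, 19, 317], [250, 188, 17, 12, 132]]
[[277.90440093 192.78680109]]
```

View pics/s6.png

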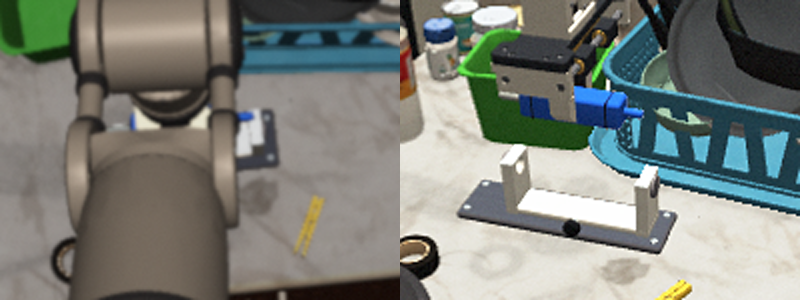

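The side view shows the spindle held level above the holder, with the pin tip at about (311,196). The +y cheek's cup is at about (249,224), and the yoke is well towards -y. I'll take both numbers from this one camera.

```bash
python3 - <<'E'
from h import *
import pickle
c=pickle.load(open("side1.pkl","rb"));im=c["color"];g=cv2.cvtColor(im,cv2.COLOR_BGR2GRAY)
print(g[211:246:1,239:258])
hsv=cv2.cvtColor(im,cv2.COLOR_BGR2HSV);m=cv2.inRange(hsv,(105,120,50),(125,255,255))
for x in list(range(300,316)): 
    r=np.nonzero(m[180:215,x])[0]; print(x,(r.min()+180,r.max()+180) if len(r) else None,end=' ')
print()
for x in list(range(246,262,2))+list(range(278,300,3)):
    r=np.nonzero(m[180:215,x])[0]; print(x,(r.min()+180,r.max()+180) if len(r) else None,end=' ')
o,d=ray(c,[(311.5,196.5)])
for X in(470,474,478): print(X,(o+d*((X-o[0])/d[:,0])[:,None]).round(1))
print("cup guess",onz(c,[(249.5,224)],65).round(1), proj(c,[(478,48.7+69.5,65),(478,48.7+69.5,77),(478,48.7-69.5,77)]).round(1))
E
```

```text
[[129 128  81  79  78  43  34  43  37  34  32  40  43  43  46  49  53  49
   54]
 [212 216 213 216 210 211 208 167 255 255 255 254 207 125  82  44  39  46
   47]
 [222 220 220 223 222 220 221 255 255 255 255 255 255 255 186 196 202 163
  159]
 [224 223 224 227 227 223 248 255 255 255 255 255 255 229 176 209 216 215
  215]
 [222 227 224 225 206 209 255 255 255 255 255 255 235 145 171 220 219 222
  227]
 [225 227 226 190 211 255 255 255 255 255 255 252 158 133 154 227 224 225
  225]
 [227 228 197 190 243 255 255 255 255 255 255 171 132 133 154 229 229 226
  226]
 [228 228 173 237 255 255 255 255 255 255 181 108 119 132 133 231 228 228
  227]
 [229 205 229 255 255 255 255 255 255 228 121 106 120 131 129 231 230 229
  226]
 [227 238 255 255 255 255 255 255 248 165 169 164 169 136 129 213 229 231
  229]
 [229 253 255 255 255 255 255 255 171 187 235 228 217 140 127 213 233 231
  226]
 [234 158 146 159 157 205 209 165 129 251 255 252 230 141 133 186 235 232
  230]
 [234 160 119 112 115 123 121 129 125 255 255 255 244 149 129 180 232 233
  232]
 [233 192 124 118 118 120 118 128 129 237 255 2
[... 2156 characters left out ...]
312 None 313 None 314 None 315 None 
246 None 248 None 250 (np.int64(187), np.int64(196)) 252 (np.int64(188), np.int64(197)) 254 (np.int64(188), np.int64(197)) 256 (np.int64(188), np.int64(197)) 258 (np.int64(189), np.int64(198)) 260 (np.int64(189), np.int64(198)) 278 (np.int64(183), np.int64(201)) 281 (np.int64(183), np.int64(201)) 284 (np.int64(184), np.int64(202)) 287 (np.int64(184), np.int64(202)) 290 (np.int64(185), np.int64(202)) 293 (np.int64(185), np.int64(202)) 296 (np.int64(186), np.int64(204)) 299 (np.int64(186), np.int64(203)) 470 [[470.  -25.1 157.6]]
474 [[474.  -23.8 155.1]]
478 [[478.  -22.4 152.6]]
cup guess [[467.9 118.8  65. ]] [[251.7 221.6]
 [251.1 217. ]
 [311.4 227.2]]
```

```bash
python3 - <<'E'
from h import *
import pickle
c=pickle.load(open("side1.pkl","rb"))
print(onz(c,[(247,221.3),(252.5,213),(240,220.7),(246.3,212.5)],77).round(1))
g=cv2.cvtColor(c["color"],cv2.COLOR_BGR2GRAY); print(g[219:240,306:324])
t=pickle.load(open("top0.pkl","rb")); g=cv2.cvtColor(t["color"],cv2.COLOR_BGR2GRAY); print(g[230:252:3,230:252]);print(g[224:246:3,298:318])
E
```

```text
[[460.1 119.9  77. ]
 [493.9 122.   77. ]
 [457.9 135.6  77. ]
 [491.9 136.2  77. ]]
[[ 50  61  64  81 134 148 133 105  80  73  47  50  52  55  51  56  55  54]
 [133 100  74  45  52  57  83  82 140 143 165 139 108  81  51  45  47  54]
 [163 160 164 132 133  74  45  43  48  57  61  83  94 140 156 140 137  75]
 [165 159 164 166 166 159 153 255 136  63  62  36  37  51  63  61  80 122]
 [160 159 162 164 158 158 255 255 255 255 255 255 255 113  71  47  47  52]
 [163 167 162 166 159 152 255 255 255 255 255 255 249 166 163 168 137 135]
 [165 166 168 165 158 255 255 255 254 255 255 255 157 162 164 166 164 167]
 [ 86  86 142 132 155 255 255 255 255 255 255 247 127 165 166 168 167 166]
 [ 41  47  55  46 255 255 255 254 255 255 255 174 145 164 163 167 162 160]
 [ 30  38  26  18 255 255 255 255 255 255 249 195  95 100 167 168 163 158]
 [214 211 206 255 255 255 255 255 255 255 178 180  55  95  86 111 141 168]
 [215 209 251 255 255 255 255 255 255 213 174 107  52  96  49  50  58  65]
 [212 234 255 255 255 255 255 255 255 145 169  84  57 100  42  41  41  46]
 [213 244 255 255 255 255 255 255 217 12
[... 1286 characters left out ...]
  219 218 217 217]]
[[156 154 153 150 151 157 170 180 183 187 188 175 150 128 118 116 117 127
  140 154]
 [ 80  76  74  73  85 136 193 220 226 225 222 201 145 101 106 110  95  76
   87 123]
 [ 82  89 100 108 114 139 186 218 227 227 227 217 184 124 105 105  87  72
   82 117]
 [225 226 226 227 224 212 205 222 227 228 226 224 200 147 102  75  67  67
   77 108]
 [226 226 226 226 227 224 214 209 223 228 228 225 202 153  97  70  65  66
   68  84]
 [226 226 226 226 227 225 217 213 223 227 227 226 216 176 101  66  67  67
   69  80]
 [227 227 228 228 228 225 210 180 158 150 147 138 122 102  81  69  67  68
   68  75]
 [225 226 224 226 223 223 216 181 106  68  63  66  65  66  67  68  67  68
   67  67]]
```

```bash
cat >> h.py <<'E'
YC,XT=51.5,475.3
S=np.array([-2.2,0.5,-33.9])
def pose(ytip,ztip,th,x=XT-0.5+0.5,L=83.,yaw=1.58):
    Rt=R.from_euler('x',-th)*R.from_euler('xyz',(np.pi,0,yaw))
    C=np.array([x,ytip-L*np.cos(th),ztip+L*np.sin(th)])
    return C-Rt.apply(S*[1,0,1]), Rt.as_euler('xyz')
def state(L=83.):
    o=bot.get_obs();Rt=R.from_euler('xyz',o["tcp_rot"]);C=np.array(o["tool_pos"])+Rt.apply(S*[1,0,1]);a=Rt.apply([1,0,0])
    print("t",round(o["time"],2),"C",C.round(1),"plunger free tip",(C+83*a).round(1),"pin tip",(C-75*a).round(1),"F",np.round(o["contact_force"],1))
E
python3 - <<'E'
from h import *
import pickle
c=pickle.load(open("side1.pkl","rb"))
print(onz(c,[(307.5,232.5),(312.3,222.5),(314.3,232.5),(318.8,222.8)],77).round(1))
state()
A=pose(YC+63.5,134,.25);plan(*A,5)
B=pose(YC+63.5,64.5,.25);plan(*B,4,frm=A)
D=pose(YC+69.5,64.5,.25);plan(*D,1,frm=B)
E
```

```text
[[457.3 -18.9  77. ]
 [495.4 -17.1  77. ]
 [461.3 -32.5  77. ]
 [498.3 -30.8  77. ]]
t 7.55 C [474.2  49.3 155.1] plunger free tip [473.3 132.3 155.1] pin tip [475.  -25.7 155.1] F [ 0.2 -0.5 -0.2]
from [474.1  51.5 121.2] [-3.139  0.     1.581]
[[-0.0046,0.0002,0.0,0.0,-0.0499,0.0003],[-0.0046,0.0002,0.0002,0.0,-0.0499,0.0003],[-0.0046,0.0002,0.0005,0.0,-0.0499,0.0003],[-0.0046,0.0002,0.0007,0.0,-0.0499,0.0003],[-0.0045,0.0002,0.0009,0.0,-0.0499,0.0003]]
from [475.3  28.3 121.1] [-3.139  0.25   1.58 ]
[[0.0043,0.0,0.0168,0.0,0.0,0.0],[0.0043,0.0,0.0168,0.0,0.0,0.0],[0.0043,0.0,0.0168,0.0,0.0,0.0],[0.0043,0.0,0.0168,0.0,0.0,0.0]]
from [475.3  28.3  51.6] [-3.139  0.25   1.58 ]
[[0.0058,0.0001,-0.0015,0.0,0.0,0.0]]
```

```bash
python3 -m crank '[[-0.0046,0.0005,0,0,-0.05,0],[-0.0046,0.0003,0.0002,0,-0.05,0],[-0.0046,0.0003,0.0005,0,-0.05,0],[-0.0046,0.0003,0.0007,0,-0.05,0],[-0.0045,0.0002,0.0009,0,-0.05,0]]'; python3 -m crank '[[0.0043,0,0.0168,0,0,0],[0.0043,0,0.0168,0,0,0],[0.0043,0,0.0168,0,0,0],[0,0,0,0,0,0],[0,0,0,0,0,0]]'; python3 - <<'E'
from h import *
import pickle
c=bot.capture("side");pickle.dump(c,open("side2.pkl","wb"));state()
hsv=cv2.cvtColor(c["color"],cv2.COLOR_BGR2HSV);m=cv2.inRange(hsv,(105,120,50),(125,255,255));m[:,:225]=0
k,l,st,ce=cv2.connectedComponentsWithStats(m); print([st[i].tolist() for i in range(1,k) if st[i][4]>40])
x1=max(st[i][0]+st[i][2] for i in range(1,k) if st[i][4]>40)
for x in range(x1-7,x1): r=np.nonzero(m[:,x])[0]; print(x,r.min(),r.max())
r=np.nonzero(m[:,x1-2])[0]
o,d=ray(c,[(x1-.5,r.mean())])
for X in(474,476,478): print(X,(o+d*((X-o[0])/d[:,0])[:,None]).round(1))
E
```

```text
time: 8.18
tool_pos: [476.4, 27.1, 121.8]
tcp_rot: [-3.14, 0.252, 1.579]
contact_force: [0.4, 0.3, -0.6]
grip_width: 29.8
finger_force: 30.0
time: 8.8
tool_pos: [476.9, 27.9, 70.6]
tcp_rot: [-3.142, 0.25, 1.579]
contact_force: [0.1, 0.3, -1.1]
grip_width: 29.7
finger_force: 30.0
t 8.85 C [477.1  34.4 104.3] plunger free tip [476.4 114.8  83.7] pin tip [477.7 -38.3 122.8] F [ 0.2 -0.8 -1.3]
[[283, 203, 36, 19, 477], [259, 211, 21, 13, 144]]
312 210 213
313 209 213
314 209 213
315 209 213
316 209 213
317 209 213
318 210 212
474 [[474.  -38.1 123.2]]
476 [[476.  -37.5 121.8]]
478 [[478.  -36.9 120.5]]
```

```bash
python3 -m crank '[[0.0025,0,0.0095,0,0,0],[0.0023,0,0.0091,0,0,0],[0,0,0,0,0,0]]'; python3 -m crank '[[0.0029,0,-0.0007,0,0,0],[0.0029,0,-0.0008,0,0,0],[0,0,0,0,0,0]]';python3 -c "
from h import *;state()"
```

```text
time: 9.22
tool_pos: [476.1, 28.6, 50.2]
tcp_rot: [-3.139, 0.25, 1.581]
contact_force: [0.2, 0.2, -0.6]
grip_width: 29.8
finger_force: 30.0
time: 9.6
tool_pos: [477.0, 34.9, 51.4]
tcp_rot: [3.141, 0.25, 1.581]
contact_force: [0.3, -0.6, -1.6]
grip_width: 29.8
finger_force: 30.0
t 9.6 C [476.9  41.2  84.8] plunger free tip [476.1 121.6  64.3] pin tip [477.6 -31.5 103.4] F [ 0.3 -0.6 -1.6]
```

```bash
for i in 1 2 3; do python3 -m crank '[[0.0019,0,-0.0005,0,0,0],[0,0,0,0,0,0]]' | grep -E 'tool_pos|contact'; done
```

```text
tool_pos: [476.8, 36.7, 51.3]
contact_force: [0.9, 0.9, -1.2]
tool_pos: [476.7, 38.6, 51.2]
contact_force: [-0.8, -0.7, -1.8]
tool_pos: [476.7, 40.6, 51.2]
contact_force: [0.3, 0.2, -1.0]
```

The tip is about 6 mm past the cheek face with no force, so it is in the cup. Next I'll push slowly.

```bash
for i in 1 2 3; do python3 -m crank '[[0.0019,0,-0.0005,0,0,0],[0,0,0,0,0,0]]' | grep -E 'tool_pos|contact|width'; done
```

```text
tool_pos: [476.6, 42.1, 51.3]
contact_force: [-0.2, -2.9, -1.0]
grip_width: 29.7
tool_pos: [476.5, 44.0, 51.1]
contact_force: [-0.0, -5.2, -2.7]
grip_width: 29.9
tool_pos: [476.5, 45.8, 51.1]
contact_force: [1.7, -6.3, -3.4]
grip_width: 29.9
```

```bash
for i in 1 2; do python3 -m crank '[[0.001,0,0,0,0,0],[0.001,0,0,0,0,0],[0,0,0,0,0,0]]' | grep -E 'tool_pos|contact|width'; done;  python3 -m crank '[[0.001,0,0,0,0,0],[0.0005,0,0,0,0,0],[0,0,0,0,0,0]]' | grep -E 'tool_pos|contact|width'; python3 -c "
from h import *;state()"
```

```text
tool_pos: [476.5, 47.5, 50.6]
contact_force: [1.4, -8.0, -3.6]
grip_width: 29.9
tool_pos: [476.4, 49.1, 50.2]
contact_force: [1.0, -8.4, -2.2]
grip_width: 30.1
tool_pos: [476.4, 50.4, 49.9]
contact_force: [0.9, -9.0, -2.8]
grip_width: 29.8
t 12.22 C [476.4  56.7  83.2] plunger free tip [475.6 137.1  62.5] pin tip [477.1 -15.9 102. ] F [ 0.9 -9.  -2.8]
```

```bash
python3 -m crank '[[0.001,0,0,0,0,0],[0.001,0,0,0,0,0],[0.0007,0,0,0,0,0],[0,0,0,0,0,0]]' | grep -E 'tool_pos|contact|width'; python3 -m crank '[[0.0009,0,0.0017,0,0.025,0],[0.0009,0,0.0017,0,0.025,0],[0,0,0,0,0,0]]'| grep -E 'tool_pos|rot|contact|width'; python3 - <<'E'
from h import *
import pickle
c=bot.capture("side");pickle.dump(c,open("side3.pkl","wb"));state()
hsv=cv2.cvtColor(c["color"],cv2.COLOR_BGR2HSV);m=cv2.inRange(hsv,(105,120,50),(125,255,255));m[:,:225]=0
k,l,st,ce=cv2.connectedComponentsWithStats(m); print([st[i].tolist() for i in range(1,k) if st[i][4]>40])
x1=max(st[i][0]+st[i][2] for i in range(1,k) if st[i][4]>40)
r=np.nonzero(m[:,x1-2])[0]; print(x1,r)
o,d=ray(c,[(x1-.5,r.mean())])
for X in(474,476,478): print(X,(o+d*((X-o[0])/d[:,0])[:,None]).round(1))
E
```

```text
tool_pos: [476.4, 52.7, 49.3]
contact_force: [1.5, -10.8, -1.9]
grip_width: 29.8
tool_pos: [476.4, 53.4, 45.5]
tcp_rot: [-3.141, 0.202, 1.58]
contact_force: [1.3, -11.6, -2.1]
grip_width: 29.6
t 13.15 C [476.4  58.2  79.2] plunger free tip [475.7 139.5  62.5] pin tip [477.1 -15.3  94.3] F [ 0.9 -9.7 -2.6]
[[273, 212, 35, 19, 448], [250, 221, 18, 10, 115]]
308 [219 220 221 222]
474 [[474.  -13.8  95.3]]
476 [[476.  -13.1  93.9]]
478 [[478.  -12.4  92.5]]
```

```bash
for i in 1 2; do python3 -m crank '[[0.0009,0,0.0017,0,0.025,0],[0.0009,0,0.0017,0,0.025,0],[0,0,0,0,0,0]]'| grep -E 'tool_pos|rot|contact|width'; done; python3 -c "
from h import *;state()"
```

```text
tool_pos: [476.4, 54.6, 41.7]
tcp_rot: [-3.141, 0.152, 1.58]
contact_force: [0.7, -11.4, -3.2]
grip_width: 30.2
tool_pos: [476.4, 56.0, 38.0]
tcp_rot: [-3.141, 0.102, 1.58]
contact_force: [0.3, -11.9, -2.7]
grip_width: 29.7
t 13.9 C [476.4  57.2  72. ] plunger free tip [475.7 139.8  63.5] pin tip [477.1 -17.4  79.6] F [  0.3 -11.9  -2.7]
```

```bash
for i in 1 2; do python3 -m crank '[[0.0009,0,0.0017,0,0.025,0],[0,0,0,0,0,0]]'| grep -E 'tool_pos|rot|contact|width'; done; python3 - <<'E'
from h import *
c=bot.capture("side");state()
hsv=cv2.cvtColor(c["color"],cv2.COLOR_BGR2HSV);m=cv2.inRange(hsv,(105,120,50),(125,255,255));m[:,:225]=0
k,l,st,ce=cv2.connectedComponentsWithStats(m); print([st[i].tolist() for i in range(1,k) if st[i][4]>20])
E
```

```text
tool_pos: [476.5, 56.8, 36.2]
tcp_rot: [-3.141, 0.077, 1.58]
contact_force: [1.3, -10.0, -4.8]
grip_width: 29.9
tool_pos: [476.5, 57.5, 34.4]
tcp_rot: [-3.141, 0.052, 1.58]
contact_force: [0.2, -10.2, -4.1]
grip_width: 29.9
t 14.45 C [476.5  57.2  68.4] plunger free tip [475.7 140.   64. ] pin tip [477.2 -17.7  72.3] F [  0.1 -10.1  -5.1]
[[276, 217, 33, 20, 448], [252, 226, 15, 8, 76]]
```

```bash
for i in 1 2; do python3 -m crank '[[0.0009,0,0.0018,0,0.025,0],[0,0,0,0,0,0]]'| grep -E 'tool_pos|rot|contact|width'; done; python3 -c "
from h import *;state()"
```

```text
tool_pos: [476.5, 58.4, 32.5]
tcp_rot: [-3.141, 0.027, 1.58]
contact_force: [-0.3, -11.0, -3.2]
grip_width: 30.3
tool_pos: [476.5, 59.2, 30.7]
tcp_rot: [-3.141, 0.002, 1.58]
contact_force: [0.1, -11.0, -2.9]
grip_width: 29.8
t 14.95 C [476.5  57.1  64.6] plunger free tip [475.8 140.1  64.5] pin tip [477.3 -17.9  64.8] F [  0.1 -11.   -2.9]
```

```bash
for i in 1 2 3 4; do python3 -m crank '[[-0.001,0,0,0,0,0],[-0.001,0,0,0,0,0]]'| grep -E 'tool_pos|contact'; done
```

```text
tool_pos: [476.5, 57.6, 30.8]
contact_force: [-1.3, -9.2, -3.6]
tool_pos: [476.5, 55.8, 30.8]
contact_force: [0.1, -8.1, -3.8]
tool_pos: [476.6, 54.1, 30.8]
contact_force: [-0.3, -7.1, -3.9]
tool_pos: [476.5, 52.3, 30.7]
contact_force: [-0.2, -5.9, -3.6]
```

```bash
for i in 1 2 3; do python3 -m crank '[[-0.0007,0,0,0,0,0],[0,0,0,0,0,0]]'| grep -E 'tool_pos|contact'; done; python3 -c "
from h import *;state()"
```

```text
tool_pos: [476.5, 51.6, 30.8]
contact_force: [-0.0, -5.4, -4.8]
tool_pos: [476.6, 51.1, 30.8]
contact_force: [-0.5, -5.8, -3.9]
tool_pos: [476.6, 50.7, 30.9]
contact_force: [-0.5, -5.0, -3.8]
t 16.7 C [476.6  48.5  64.8] plunger free tip [475.8 131.5  64.8] pin tip [477.3 -26.5  64.8] F [-0.5 -5.  -3.8]
```

```bash
for i in 1 2 3; do python3 -m crank '[[-0.0007,0,0,0,0,0],[0,0,0,0,0,0]]'| grep -E 'tool_pos|contact'; done
```

```text
tool_pos: [476.6, 50.5, 31.0]
contact_force: [-0.4, -0.2, -4.6]
tool_pos: [476.6, 50.2, 31.0]
contact_force: [-0.0, 6.3, -3.3]
tool_pos: [476.6, 50.1, 31.1]
contact_force: [0.3, 8.2, -2.5]
```

The pin has bottomed in its cup and the y force has reversed. I'll ease off the load, open and look.

```bash
python3 -m crank '[[0.0012,0,0,0,0,0],[0,0,0,0,0,0]]'| grep -E 'tool_pos|contact'; python3 -m crank '[[0,0,0,0,0,0],[0,0,0,0,0,0],[0,0,0,0,0,0],[0,0,0,0,0,0],[0,0,0,0,0,0]]' 65; python3 - <<'E'
from h import *
c=bot.capture("side"); cv2.imwrite("pics/s8.png",cv2.resize(c["color"][190:280,210:330],(800,600),interpolation=2))
E
```

```text
tool_pos: [476.5, 50.3, 31.0]
contact_force: [-0.4, 4.5, -2.7]
time: 18.32
tool_pos: [476.7, 49.9, 31.0]
tcp_rot: [3.141, 0.0, 1.58]
contact_force: [0.2, -0.5, -0.7]
grip_width: 59.7
finger_force: 0.0
```

Forces are zero and the gripper is open. Now I'll retreat straight up and look.

```bash
python3 -m crank '[[0,0,-0.02,0,0,0],[0,0,-0.04,0,0,0],[0,0,-0.06,0,0,0],[0,0,-0.04,0,0,0],[0,0,0,0,0,0]]'; python3 - <<'E'
from h import *
c=bot.capture("side"); cv2.imwrite("pics/s9.png",cv2.resize(c["color"][190:280,210:330],(800,600),interpolation=2))
hsv=cv2.cvtColor(c["color"],cv2.COLOR_BGR2HSV);m=cv2.inRange(hsv,(105,120,50),(125,255,255));m[:,:225]=0
k,l,st,ce=cv2.connectedComponentsWithStats(m); print([(st[i].tolist(),ce[i].round(1)) for i in range(1,k) if st[i][4]>20])
E
```

```text
time: 19.0
tool_pos: [478.4, 49.9, 194.1]
tcp_rot: [3.135, 0.001, 1.58]
contact_force: [0.6, 0.4, -0.3]
grip_width: 59.7
finger_force: 0.0
[([255, 216, 53, 24, 860], array([280.5, 227.4]))]
```

View pics/s9.png

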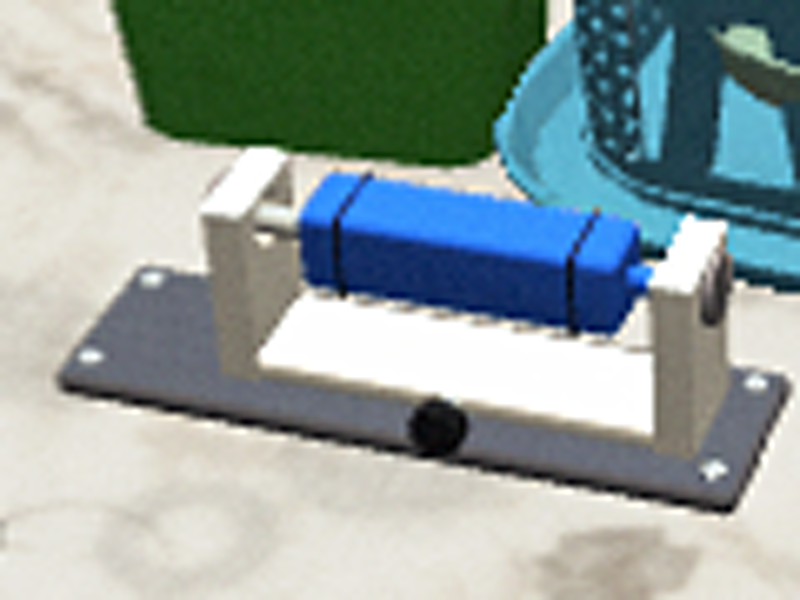

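The spindle hangs level between both cheeks, with the plunger in the left cup at crop (265,218) and the pin in the right cup at (650,278). I'm handing in.

```bash
python3 -c "
from plant import bot
print(bot.close_job())"
```

```text
the job is handed in; nothing more can be done
None
```

The spindle hangs level in both cups of the holder, released, and the job is handed in at about 19 s; the hand-in gave no verdict, and one touch on the spindle's top during the first grasp read 45 N at the wrist.

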